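# Take the herb jar from under the sash

## Task

Slide the clear red-framed sash of the white dust-guard case up its slope, close to the top, so that it stays up by itself. Then take the small herb jar out from under it and stand it upright on the yellow chopping board. Leave the sash up, and leave the kitchen timer standing in the case.

Things in the scene. Friction and masses are not known exactly. Their poses are not given: they have to be found in the camera images.
- sash (a joint): How far the sash (clear panel 350 mm wide, red frame, 0.5 kg, counterweighted) is slid up, in m: 0 shut (start), 0.26 upper stop. It slides straight along guides that rise at 40 degrees, up and away from the robot. Let go below about 0.15 it slides shut again; above 0.17 friction holds it. Moving it takes less than 6 N.
- sash_grip (a point): Grasp point on the sash's red grip, an upright plate 14 mm thick (y), 32 mm deep (x), mid-width near the sash's lower edge; its top is 20 mm above this point, the sloping panel 42 mm below. Axes: x level to the case's back, y level along the sash, z up; sliding up by d moves it 0.766 d in x, 0.643 d in z. The sash's lower edge is 31 mm in -x and 68 mm below this point.
- jar_center (a point): Centre (half-way up) of the herb jar: upright, white cap, green and white label, 47 mm across, 98 mm tall, on the case's floor (8 mm above the table) under the sash, left or right of the timer. The case's front wall, 60 mm high, is 95 mm in front of it. With the sash up by 0.22 m the way up is free; the sash's guides rise 60 mm behind it at both sides, so carry it out forward.
- timer_center (a point): Centre (half-way up) of the kitchen timer, white with a red knob on top, 62 mm across, 44 mm tall, standing in the case 140 to 220 mm to the side of the jar. It stays.
- board_top (a point): Centre of the upper face of the yellow chopping board, 280 mm along its x (left to right), 400 mm along its y (near to far), 10 mm thick, lying fixed on the table to the right of the case; z up. Nothing stands on it.

How it is judged:
By the outcome, as a careful person would: the job done as asked, in the order asked, and still so for the second after the job is handed in, with the robot touching nothing.
It also fails if it takes over 67 s, if anything falls off the work surface, if the arm or the gripper's body presses on something with over 40 N, if the wrist force passes 120 N, or if a joint passes its speed limit or range.

## Robot

A 6-joint arm with a two-finger parallel gripper is mounted at the origin on a cart in front of the work surface, level with it; the furniture and walls round the work are solid. World frame = base frame: x ahead of the robot, y to its left, z up, the work surface at z = 0. Lengths are in m, angles in rad, forces in N, time in s.
With the tool pointing down it reaches from about 0.25 to 0.725 m from the base axis. Payload 4 kg.
Tool frame: the origin (TCP) lies midway between the tips of the shut fingers; the grasp point (between the pads) lies 19 mm behind it (env.grip_point_offset is the distance from the TCP to the grasp point, in m); z points along the fingers, y is the line along which they close (so a half turn about z gives the same grasp; the last joint's range is limited). The gripper opens to 85 mm and grips with 20 to 120 N. Pads are 22 mm wide; open, the fingers measure 114 mm over their backs; the gripper's body (76 mm by 85 mm) begins 54 mm behind the grasp point. The pads swing forward as they close: fully open they stand 13 mm farther back than shut.
Start: joints at [-1.313, 0.241, 0.005, 1.335, 0, 1.571], TCP at [0.127, -0.483, 0.231] pointing down, gripper open.
Joint ranges: [-2.72, 2.72], [-1.05, 1.87], [-1.09, 1.28], [-1.99, 2.15], [-1.42, 1.44], [-3.14, 3.14]. Speed limits (rad/s): [2.79, 2.79, 3.14, 3.14, 3.14, 3.14].

## Interface

Orientations are given as a unit quaternion [x, y, z, w].
In Python, from rig import env gives the robot as it stands.
- The arm moves only by the shell command python3 -m jog 'ROWS' [FORCE]. ROWS is JSON, a list of rows, each an object of numbers: "claw": the finger opening in cm, from 0 to 8.54; "x", "y", "z": the shift along the tool's x, y, z in cm; "wx", "wy", "wz": the turn, a rotation vector about the tool's x, y, z in degrees. A call has 1 to 5 rows; each row is the pose to reach, as a shift and turn from the pose commanded when the call began, along the tool's axes at that moment; what a row does not reach only later rows make up. A row lasts 1/10 s, in which the tool goes at most 50 mm and 8.59 degrees, less where a joint would pass 70% of its speed; a pose out of reach is approached as far as the arm can. A call with a gripper value outside its range is refused whole. The fingers move at their own pace and stop on an object; FORCE is the grip in N (left out, the last holds). Time passes only in rows, so rows that repeat a pose let the fingers close. It gives the time, the measured TCP pose, the force, the opening and the grip force at its end, in the units of the state.
- env.get_state(): the state, without advancing time (a new reading comes with each control period).
- env.snapshot(name): name is "side" or "top" or "wrist"; returns the picture (400x640x3 uint8, blue, green, red); there is no depth.
- env.camera_info(name): a dict with "K" (3x3 intrinsics, pixels), "position" and "rotation" of the camera in the world. Camera axes: x right, y up, looking along -z (the intrinsics and any distortion apply to the point x, -y, -z); pixel columns grow to the right and rows downward; lengths in m; the calibration is good to about 2 mm. A picture is of the moment at which its call begins: read the wrist's pose just before it. camera_info takes no time and is no camera call; for the wrist camera it gives the pose at the moment of the call.
- env.finish_job(): hands the job in; it is judged then, once.
The state is a dict: "t": time; "joint_positions": joint angles; "qd": joint speeds; "tau": joint torques, N m; "ee_pos": TCP position; "eef_rot": TCP orientation; "wrist_force": force on the tool from outside, world axes, zero at the start; "wrist_torque": the same for the moment, N m; "gripper_width": finger opening in m; "finger_force": force on a finger pad.
Only numpy, scipy, OpenCV 4.12 (cv2) and the standard library are available. Lean on these libraries where they do the work, as an engineer would, in place of code of your own. Each camera call takes 0.05 s, during which the arm holds its last target. There are 200 camera calls.

## Working session

There is one attempt and no reset: what is moved stays moved. The work goes in short steps, Python scripts to look and compute and a shell command to move; the robot and the scene stay as the last step left them, time stands still between calls to the robot, and variables do not carry over. Pictures are saved under pics/ and viewed, at most 10 in all, crops included, and the job is handed in when it is done.

```bash
mkdir -p pics; ls; python3 - <<'E'
from rig import env
import cv2,json
for n in ("top","side"):
    im=env.snapshot(n); cv2.imwrite(f"pics/{n}0.png",im)
    c=env.camera_info(n); print(n,{k:(v.tolist() if hasattr(v,'tolist') else v) for k,v in c.items()})
s=env.get_state(); print(s["t"],s["ee_pos"],s["eef_rot"],s["gripper_width"],env.grip_point_offset)
E
```

```text
pics
top {'K': [[368.96146258993065, 0.0, 312.99018399739606], [0.0, 368.96146258993065, 199.95347731901262], [0.0, 0.0, 1.0]], 'position': [0.30589778939621554, 0.018514966726044562, 0.9974604219337335], 'rotation': [0.07005832796124888, -0.07419779041014406, -0.6991504308423181, 0.7076547135676604]}
side {'K': [[436.46384183397026, 0.0, 316.67684976968013], [0.0, 436.46384183397026, 199.86042246773692], [0.0, 0.0, 1.0]], 'position': [0.547497129186447, 0.9800545228093498, 0.8552344650359448], 'rotation': [0.0030913059496555815, 0.4428608049793666, 0.8963150176508968, 0.02200319008747815]}
0.1 [ 0.1273273  -0.48293239  0.23049649] [ 9.91703589e-01  1.28542218e-01 -1.26813828e-04 -9.34389066e-04] 0.0855461088566823 0.0187
```

View pics/top0.png

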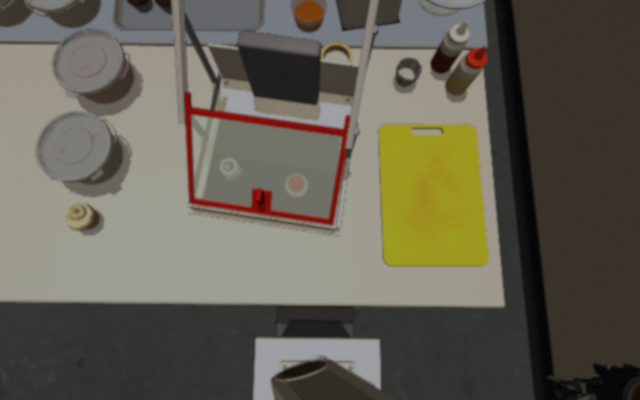

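View pics/side0.png

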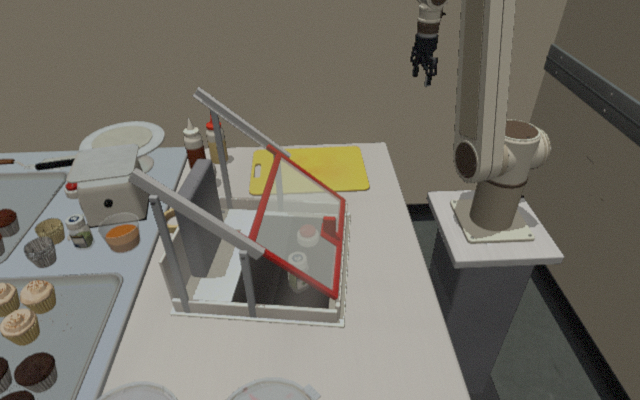

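Top view: grip near (259,198), jar cap near (230,166), timer near (297,184), board centre near (433,195). In the side view the grip is near (329,227) and the jar cap near (297,257). The jar is left of the timer.

```bash
cat > h.py <<'E'
import numpy as np
from rig import env
from scipy.spatial.transform import Rotation as R
def ray(n,u,v,info=None):
    c=info or env.camera_info(n); K=np.array(c["K"])
    d=np.linalg.inv(K)@[u,v,1]; r=np.array(c["rotation"])
    M=R.from_quat(r) if r.size==4 else R.from_matrix(r)
    d=M.apply([d[0],-d[1],-d[2]]); return np.array(c["position"]),d/np.linalg.norm(d)
def plane(n,u,v,z,info=None):
    p,d=ray(n,u,v,info); return p+d*(z-p[2])/d[2]
def tri(a,b):
    (p,d),(q,e)=ray(*a),ray(*b)
    s,t=np.linalg.lstsq(np.c_[d,-e],q-p,rcond=None)[0]
    return (p+s*d+q+t*e)/2, np.linalg.norm(p+s*d-q-t*e)
def toward(p,grasp=True):
    """shift in cm along current tool axes to bring grasp point (or TCP) to world p"""
    s=env.get_state(); M=R.from_quat(s["eef_rot"])
    d=M.inv().apply(np.array(p)-s["ee_pos"])*100
    if grasp: d[2]+=env.grip_point_offset*100
    return d.round(2)
E
python3 - <<'E'
from h import *
import cv2
t=cv2.imread("pics/top0.png"); s=cv2.imread("pics/side0.png")
def redmask(im):
    b,g,r=[im[...,i].astype(int) for i in range(3)]
    return ((r>90)&(g<60)&(b<60)).astype(np.uint8)
cv2.imwrite("pics/z.png",np.hstack([cv2.resize(t[140:240,180:350],None,fx=2.3,fy=4*.575*1,interpolation=2),cv2.resize(s[200:300,250:420],None,fx=2.3,fy=2.3,interpolation=2)]))
P=lambda *a:np.round(tri(*a)[0],4).tolist()+[round(tri(*a)[1],4)]
print("sash low left",P(("top",190,204),("side",335,294)))
print("sash low right",P(("top",333,222),("side",344,201)))
print("sash up right",P(("top",347,130),("side",279,154)))
print("cap",P(("top",230,166),("side",297,257)), plane("top",230,166,.106))
print("timer",P(("top",297,184),("side",308,232)), plane("top",297,184,.05))
print("grip",P(("top",259,193),("side",329,219)))
y=cv2.inRange(cv2.cvtColor(t,cv2.COLOR_BGR2HSV),(22,150,80),(35,255,255))
c=max(cv2.findContours(y,0,2)[0],key=cv2.contourArea); r=cv2.minAreaRect(c); print(r)
print("board",[plane("top",*q,.01).round(3) for q in [r[0],*cv2.boxPoints(r)]])
m=redmask(t); 
for row in range(184,216,2): print(row,np.where(m[row,240:285])[0]+240)
E
```

```text
sash low left [0.4852, 0.3241, 0.0804, np.float64(0.0074)]
sash low right [0.4383, -0.0364, 0.0701, np.float64(0.0069)]
sash up right [0.6206, -0.0579, 0.227, np.float64(0.0088)]
cap [0.5745, 0.2241, 0.1051, np.float64(0.0017)] [0.57509231 0.22372543 0.106     ]
timer [0.5462, 0.0578, 0.037, np.float64(0.0037)] [0.54485408 0.05685532 0.05      ]
grip [0.4935, 0.1418, 0.1526, np.float64(0.0051)]
((432.59246826171875, 194.49656677246094), (142.56890869140625, 102.78136444091797), 87.87889862060547)
board [array([ 0.53 , -0.315,  0.01 ]), array([ 0.731, -0.171,  0.01 ]), array([ 0.747, -0.466,  0.01 ]), array([ 0.344, -0.448,  0.01 ]), array([ 0.331, -0.175,  0.01 ])]
184 []
186 []
188 []
190 [253 254 255 256 257 258 259 260 261 262 263]
192 [252 253 254 255 256 257 258 259 260 261 264 265 266 267 268 269 270 271]
194 [252 253 254 255 256 257 258 259 260 261 264 265 266 267 268 269 270 271]
196 [252 253 254 255 256 257 258 259 260 265 266 267 268 269 270 271]
198 [252 253 254 255 256 257 258 259 260 265 266 267 268 269 270]
200 [252 253 254 255 256 257 258 259 265 266 267 268 269 270]
202 [252 253 254 255 256 264 265 266 267 268 269 270]
204 [252 253 254 255 256 257 264 265 266 267 268 269 270]
206 [240 241 242 243 251 252 253 254 255 256 257 258 259 263 264 265 266 267
 268 269 270]
208 [240 241 242 243 244 245 246 247 248 249 250 251 252 253 254 255 256 257
 258 259 260 262 263 264 265 266 267 268 269 270]
210 [240 241 242 243 244 245 246 247 248 249 250 251 252 253 254 255 256 257
 258 259 260 261 262 263 264 265 266 267 268 269 270 271]
212 [252 253 254 255 256 257 258 259 260 261 262 263 264 265 266 267 268 269
 270 271 272 273 274 275 276 277 278 279 280 281 282 283]
214 [266 267 268 269 270 271 272 273 274 275 276 277 278 279 280 281 282 283
 284]
```

View pics/z.png

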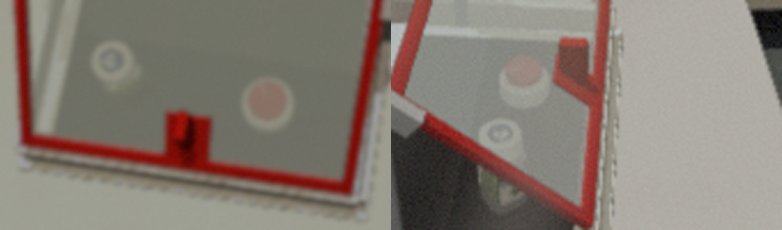

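Zoom: the grip plate top is at about (258,191) top and (329,219) side, and the case yaw is about −7°. The jar cap triangulates to z 0.105 (expected 0.106), the sash width is 0.36, and the grip is at about (0.49, 0.14, 0.14). All of these are consistent, so I'm moving.

```bash
python3 -m jog '[{"x":3.4,"y":-3.4},{"x":6.8,"y":-6.8},{"x":10.2,"y":-10.2},{"x":13.6,"y":-13.6},{"x":17,"y":-17,"z":-1}]'; python3 -m jog '[{"x":3.4,"y":-3.4},{"x":6.8,"y":-6.8},{"x":10.2,"y":-10.2},{"x":13.6,"y":-13.6},{"x":17,"y":-17,"z":-1}]';python3 -m jog '[{"x":3.4,"y":-3.4},{"x":6.8,"y":-6.8,"wz":7},{"x":10.2,"y":-10.2,"wz":15},{"x":13.6,"y":-13.6,"wz":22},{"x":15,"y":-17,"wz":22}]'
python3 -m jog '[{"z":0},{"z":0}]'
python3 - <<'E'
from h import *
import cv2
print({k:np.round(env.get_state()[k],3).tolist() for k in("joint_positions","ee_pos","eef_rot")})
c=env.camera_info("wrist");print(c)
cv2.imwrite("pics/w1.png",env.snapshot("wrist"))
E
```

```text
{'joint_positions': [-1.313, 0.241, 0.004, 1.335, -0.0, 1.571], 'ee_pos': [0.127, -0.483, 0.23], 'eef_rot': [0.992, 0.129, -0.0, -0.001]}
{'K': array([[289.37315307,   0.        , 321.28383014],
       [  0.        , 289.37315307, 201.45869644],
       [  0.        ,   0.        ,   1.        ]]), 'position': array([ 0.19813656, -0.46512408,  0.37314637]), 'rotation': array([-0.11430425,  0.08862391, -0.60370741,  0.78397557])}invalid input
invalid input
invalid input
invalid input
```

View pics/w1.png

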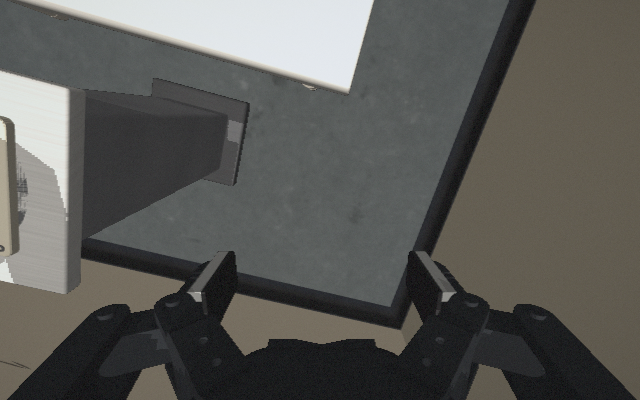

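The arm hasn't moved: the wrist picture shows only the floor and the open fingers. The rows were refused, so they probably need every key.

```bash
python3 -m jog '[{"claw":8.5,"x":3.4,"y":-3.4,"z":0,"wx":0,"wy":0,"wz":0},{"claw":8.5,"x":6.8,"y":-6.8,"z":0,"wx":0,"wy":0,"wz":0},{"claw":8.5,"x":10.2,"y":-10.2,"z":0,"wx":0,"wy":0,"wz":0},{"claw":8.5,"x":13.6,"y":-13.6,"z":-1,"wx":0,"wy":0,"wz":0},{"claw":8.5,"x":17,"y":-17,"z":-1,"wx":0,"wy":0,"wz":0}]'
```

```text
t: 0.65
ee_pos: [0.2493, -0.2745, 0.242]
eef_rot: [0.992, 0.128, 0.001, 0.001]
wrist_force: [1.0, 0.3, 0.1]
gripper_width: 0.0849
finger_force: 0.0
```

```bash
python3 -m jog '[{"claw":8.5,"x":3.4,"y":-3.4,"z":0,"wx":0,"wy":0,"wz":0},{"claw":8.5,"x":6.8,"y":-6.8,"z":0,"wx":0,"wy":0,"wz":0},{"claw":8.5,"x":10.2,"y":-10.2,"z":0,"wx":0,"wy":0,"wz":0},{"claw":8.5,"x":13.6,"y":-13.6,"z":-1,"wx":0,"wy":0,"wz":0},{"claw":8.5,"x":17,"y":-17,"z":-1,"wx":0,"wy":0,"wz":0}]'
python3 -m jog '[{"claw":8.5,"x":3.4,"y":-3.4,"z":0,"wx":0,"wy":0,"wz":0},{"claw":8.5,"x":6.8,"y":-6.8,"z":0,"wx":0,"wy":0,"wz":7},{"claw":8.5,"x":10.2,"y":-10.2,"z":0,"wx":0,"wy":0,"wz":15},{"claw":8.5,"x":13.6,"y":-13.6,"z":-1,"wx":0,"wy":0,"wz":22},{"claw":8.5,"x":14.5,"y":-17,"z":-1,"wx":0,"wy":0,"wz":22}]'
python3 -m jog '[{"claw":8.5,"x":0,"y":0,"z":0,"wx":0,"wy":0,"wz":0},{"claw":8.5,"x":0,"y":0,"z":0,"wx":0,"wy":0,"wz":0}]'
python3 - <<'E'
from h import *
import cv2
print({k:np.round(env.get_state()[k],3).tolist() for k in("joint_positions","ee_pos","eef_rot")})
c=env.camera_info("wrist");im=env.snapshot("wrist")
cv2.imwrite("pics/w2.png",im)
np.save("w2.npy",c,allow_pickle=True)
print(toward([.49,.141,.14]))
E
```

```text
t: 1.15
ee_pos: [0.3706, -0.0662, 0.2523]
eef_rot: [0.992, 0.129, 0.001, 0.0]
wrist_force: [0.2, 0.1, 0.3]
gripper_width: 0.0853
finger_force: 0.0
t: 1.65
ee_pos: [0.4586, -0.0072, 0.2588]
eef_rot: [0.999, -0.024, -0.0, -0.024]
wrist_force: [-0.3, 0.9, -0.0]
gripper_width: 0.085
finger_force: 0.0
t: 1.85
ee_pos: [0.4563, -0.0071, 0.2589]
eef_rot: [0.999, -0.024, -0.001, -0.025]
wrist_force: [-0.2, -0.2, -0.8]
gripper_width: 0.0853
finger_force: 0.0
{'joint_positions': [-0.049, 0.145, -0.043, 1.385, 0.05, 3.141], 'ee_pos': [0.456, -0.007, 0.259], 'eef_rot': [0.999, -0.024, -0.001, -0.025]}
[  2.7  -14.32  14.48]
```

View pics/w2.png

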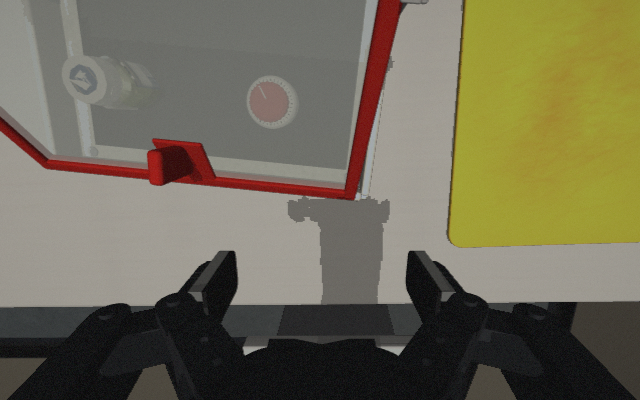

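Wrist: the plate's top face is centred near (155,167). Joint 6 hit its limit, so I'll use the half-turned grasp instead.

```bash
python3 - <<'E'
from h import *
c=np.load("w2.npy",allow_pickle=True).item()
for z in(.15,.16,.17): print(z,plane("wrist",155,167,z,c).round(4), plane("top",258,192,z).round(4))
print("sash edge corner right",plane("wrist",350,195,.075,c),"left",plane("wrist",47,165,.075,c))
s=env.get_state(); M=R.from_quat(s["eef_rot"])
x=np.radians(173); D=R.from_matrix(np.c_[[np.cos(x),np.sin(x),0],[np.sin(x),-np.cos(x),0],[0,0,-1]])
print("rotvec",np.degrees((M.inv()*D).as_rotvec()))
E
```

```text
0.15 [0.4916 0.1462 0.15  ] [0.499  0.1442 0.15  ]
0.16 [0.4931 0.1396 0.16  ] [0.4967 0.1427 0.16  ]
0.17 [0.4946 0.1331 0.17  ] [0.4945 0.1412 0.17  ]
sash edge corner right [ 0.43858042 -0.03143597  0.075     ] left [0.48776488 0.32717674 0.075     ]
rotvec [  -0.40527459   -4.35378415 -175.65465847]
```

```bash
for i in 1 2 3 4; do python3 -m jog '[{"claw":8.5,"x":0,"y":0,"z":0,"wx":0,"wy":-0.2,"wz":-8.5},{"claw":8.5,"x":0,"y":0,"z":0,"wx":0,"wy":-0.4,"wz":-17},{"claw":8.5,"x":0,"y":0,"z":0,"wx":0,"wy":-0.6,"wz":-25.5},{"claw":8.5,"x":0,"y":0,"z":0,"wx":0,"wy":-0.8,"wz":-34},{"claw":8.5,"x":0,"y":0,"z":0,"wx":0,"wy":-1.1,"wz":-42.5}]' | grep _rot; done
cat >> h.py <<'E'
def turn(yaw):
    M=R.from_quat(env.get_state()["eef_rot"]); x=np.radians(yaw)
    D=R.from_matrix(np.c_[[np.cos(x),np.sin(x),0],[np.sin(x),-np.cos(x),0],[0,0,-1]])
    return np.degrees((M.inv()*D).as_rotvec()).round(1)
E
python3 -c "
from h import *
print(turn(172.5),toward([.493,.142,.20]),env.get_state()['joint_positions'])"
```

```text
eef_rot: [0.939, 0.344, -0.001, -0.023]
eef_rot: [0.75, 0.661, -0.001, -0.019]
eef_rot: [0.46, 0.888, -0.001, -0.012]
eef_rot: [0.107, 0.994, -0.001, -0.003]
[-0.1 -0.3 -4.7] [-0.46 15.31  7.74] [-0.01325686  0.14839012 -0.03751644  1.39127163 -0.00158948  0.20040571]
```

```bash
python3 -m jog '[{"claw":8.5,"x":-0.1,"y":4,"z":1,"wx":0,"wy":-0.3,"wz":-4.7},{"claw":8.5,"x":-0.3,"y":8,"z":2.5,"wx":0,"wy":-0.3,"wz":-4.7},{"claw":8.5,"x":-0.4,"y":12,"z":4,"wx":0,"wy":-0.3,"wz":-4.7},{"claw":8.5,"x":-0.5,"y":15.3,"z":6,"wx":0,"wy":-0.3,"wz":-4.7},{"claw":8.5,"x":-0.5,"y":15.3,"z":6,"wx":0,"wy":-0.3,"wz":-4.7}]'
python3 -m jog '[{"claw":8.5,"x":0,"y":0,"z":0,"wx":0,"wy":0,"wz":0}]'|head -2
python3 - <<'E'
from h import *
import cv2
print(turn(172.5),toward([.493,.142,.138]))
c=env.camera_info("wrist");im=env.snapshot("wrist")
cv2.imwrite("pics/w3.png",im); np.save("w3.npy",c,allow_pickle=True)
E
```

```text
t: 4.4
ee_pos: [0.4933, 0.1444, 0.1957]
eef_rot: [0.066, 0.998, -0.001, -0.003]
wrist_force: [0.3, -0.1, 0.0]
gripper_width: 0.0851
finger_force: 0.0
t: 4.5
ee_pos: [0.4939, 0.1418, 0.1981]
[-0.2 -0.2 -0.3] [0.08 0.03 7.88]
```

View pics/w3.png

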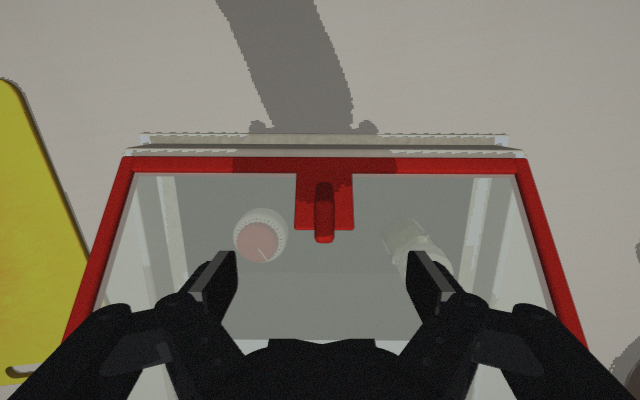

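The plate is centred between the fingers at column 323 and aligned with them. Going down to grip it.

```bash
python3 -m jog '[{"claw":8.5,"x":0,"y":0,"z":3,"wx":0,"wy":0,"wz":0},{"claw":8.5,"x":0,"y":0,"z":6,"wx":0,"wy":0,"wz":0},{"claw":8.5,"x":0,"y":0,"z":7.6,"wx":0,"wy":0,"wz":0},{"claw":8.5,"x":0,"y":0,"z":7.6,"wx":0,"wy":0,"wz":0},{"claw":4,"x":0,"y":0,"z":7.6,"wx":0,"wy":0,"wz":0}]' 40; for i in 1 2; do python3 -m jog '[{"claw":0,"x":0,"y":0,"z":0,"wx":0,"wy":0,"wz":0},{"claw":0,"x":0,"y":0,"z":0,"wx":0,"wy":0,"wz":0},{"claw":0,"x":0,"y":0,"z":0,"wx":0,"wy":0,"wz":0},{"claw":0,"x":0,"y":0,"z":0,"wx":0,"wy":0,"wz":0}]'; done
```

```text
t: 5.05
ee_pos: [0.4955, 0.1403, 0.1239]
eef_rot: [0.07, 0.998, -0.001, 0.0]
wrist_force: [0.2, -0.8, 1.3]
gripper_width: 0.0727
finger_force: 0.0
t: 5.45
ee_pos: [0.4958, 0.1433, 0.1236]
eef_rot: [0.069, 0.998, 0.002, 0.0]
wrist_force: [-2.2, -3.5, 3.8]
gripper_width: 0.0136
finger_force: 42.5
t: 5.85
ee_pos: [0.4958, 0.1433, 0.1236]
eef_rot: [0.068, 0.998, 0.001, 0.0]
wrist_force: [0.1, 6.2, 1.6]
gripper_width: 0.0136
finger_force: 42.4
```

```bash
python3 -m jog '[{"claw":0,"x":-0.77,"y":0,"z":-0.64,"wx":0,"wy":0,"wz":0},{"claw":0,"x":-2.3,"y":0,"z":-1.93,"wx":0,"wy":0,"wz":0},{"claw":0,"x":-3.83,"y":0,"z":-3.21,"wx":0,"wy":0,"wz":0},{"claw":0,"x":-5.36,"y":0,"z":-4.5,"wx":0,"wy":0,"wz":0},{"claw":0,"x":-6.89,"y":0,"z":-5.79,"wx":0,"wy":0,"wz":0}]'
```

```text
t: 6.35
ee_pos: [0.5628, 0.1338, 0.1805]
eef_rot: [0.068, 0.998, 0.0, -0.002]
wrist_force: [-2.0, 6.0, -1.6]
gripper_width: 0.0132
finger_force: 42.1
```

```bash
python3 -m jog '[{"claw":0,"x":-1.53,"y":0,"z":-1.29,"wx":0,"wy":0,"wz":0},{"claw":0,"x":-3.06,"y":0,"z":-2.57,"wx":0,"wy":0,"wz":0},{"claw":0,"x":-4.6,"y":0,"z":-3.86,"wx":0,"wy":0,"wz":0},{"claw":0,"x":-6.13,"y":0,"z":-5.14,"wx":0,"wy":0,"wz":0},{"claw":0,"x":-7.66,"y":0,"z":-6.43,"wx":0,"wy":0,"wz":0}]'
```

```text
t: 6.85
ee_pos: [0.639, 0.123, 0.2451]
eef_rot: [0.068, 0.998, -0.0, -0.001]
wrist_force: [-0.5, 4.3, -0.2]
gripper_width: 0.0136
finger_force: 42.3
```

```bash
python3 -m jog '[{"claw":0,"x":-1.53,"y":0,"z":-1.29,"wx":0,"wy":0,"wz":0},{"claw":0,"x":-3.06,"y":0,"z":-2.57,"wx":0,"wy":0,"wz":0},{"claw":0,"x":-3.9,"y":0,"z":-3.28,"wx":0,"wy":0,"wz":0},{"claw":0,"x":-3.9,"y":0,"z":-3.28,"wx":0,"wy":0,"wz":0},{"claw":0,"x":-3.9,"y":0,"z":-3.28,"wx":0,"wy":0,"wz":0}]'
```

```text
t: 7.35
ee_pos: [0.6779, 0.1175, 0.278]
eef_rot: [0.069, 0.998, -0.0, -0.0]
wrist_force: [-1.6, 4.7, 3.8]
gripper_width: 0.0131
finger_force: 42.9
```

```bash
python3 -m jog '[{"claw":4,"x":0,"y":0,"z":0,"wx":0,"wy":0,"wz":0},{"claw":8.5,"x":0,"y":0,"z":0,"wx":0,"wy":0,"wz":0},{"claw":8.5,"x":0,"y":0,"z":0,"wx":0,"wy":0,"wz":0},{"claw":8.5,"x":0,"y":0,"z":0,"wx":0,"wy":0,"wz":0},{"claw":8.5,"x":0,"y":0,"z":0,"wx":0,"wy":0,"wz":0}]'|tail -3
python3 -m jog '[{"claw":8.5,"x":3,"y":0,"z":0,"wx":0,"wy":0,"wz":0},{"claw":8.5,"x":7,"y":0,"z":0,"wx":0,"wy":0,"wz":0},{"claw":8.5,"x":11,"y":0,"z":0,"wx":0,"wy":0,"wz":0},{"claw":8.5,"x":15.5,"y":0,"z":0,"wx":0,"wy":0,"wz":0},{"claw":8.5,"x":15.5,"y":0,"z":0,"wx":0,"wy":0,"wz":0}]'
python3 - <<'E'
from h import *
import cv2
c=env.camera_info("wrist");im=env.snapshot("wrist");s=env.snapshot("side"); t=env.snapshot("top")
cv2.imwrite("pics/w4.png",np.hstack([cv2.resize(i,(400,250)) for i in(im,s)])); cv2.imwrite("pics/w4full.png",im);cv2.imwrite("pics/t4.png",t);cv2.imwrite("pics/s4.png",s)
np.save("w4.npy",c,allow_pickle=True)
print(toward([.575,.224,.07]))
E
```

```text
wrist_force: [0.9, -0.4, 0.1]
gripper_width: 0.0839
finger_force: 0.0
t: 8.35
ee_pos: [0.5174, 0.1371, 0.2767]
eef_rot: [0.068, 0.998, -0.002, -0.004]
wrist_force: [-0.3, 0.7, -0.1]
gripper_width: 0.085
finger_force: 0.0
[-3.72  9.29 22.71]
```

View pics/w4.png

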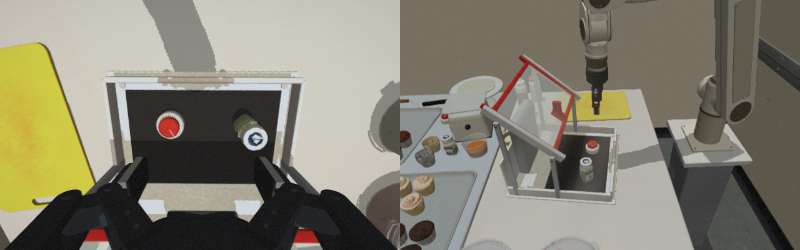

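The sash stays up. The jar cap is at wrist (408,221) and side (299,261) in full-picture pixels; the timer is still standing. I'll refine the jar position.

```bash
python3 - <<'E'
from h import *
import cv2
c=np.load("w4.npy",allow_pickle=True).item()
im=cv2.imread("pics/w4full.png")
m=cv2.inRange(im[195:250,380:440],(120,120,120),(255,255,255))
k=max(cv2.findContours(m,0,2)[0],key=cv2.contourArea);(u,v),r=cv2.minEnclosingCircle(k);u+=380;v+=195;print(u,v,r,cv2.contourArea(k))
p=plane("wrist",u,v,.106,c);print(p,plane("wrist",408,221,.106,c)); p[2]=.072
print(toward(p),turn(172.2),env.get_state()["joint_positions"].round(2))
E
```

```text
407.7134838104248 220.8932590484619 19.91743278503418 1086.5
[0.57312466 0.22818046 0.106     ] [0.57329912 0.22849966 0.106     ]
[-3.48  9.68 22.51] [-0.1  0.1 -0.1] [ 0.26  0.31  0.22  1.48 -0.    0.4 ]
```

```bash
python3 -m jog '[{"claw":8.5,"x":-1.7,"y":4.6,"z":0,"wx":0,"wy":0,"wz":0},{"claw":8.5,"x":-3.45,"y":9.5,"z":0,"wx":0,"wy":0,"wz":0},{"claw":8.5,"x":-3.45,"y":9.5,"z":4,"wx":0,"wy":0,"wz":0},{"claw":8.5,"x":-3.45,"y":9.5,"z":8,"wx":0,"wy":0,"wz":0},{"claw":8.5,"x":-3.45,"y":9.5,"z":12,"wx":0,"wy":0,"wz":0}]'
python3 -m jog '[{"claw":8.5,"x":0,"y":0,"z":2.5,"wx":0,"wy":0,"wz":0},{"claw":8.5,"x":0,"y":0,"z":5,"wx":0,"wy":0,"wz":0},{"claw":8.5,"x":0,"y":0,"z":7.5,"wx":0,"wy":0,"wz":0},{"claw":8.5,"x":0,"y":0,"z":10.3,"wx":0,"wy":0,"wz":0},{"claw":8.5,"x":0,"y":0,"z":10.3,"wx":0,"wy":0,"wz":0}]'
python3 -c "
from h import *
print(toward([.5733,.227,.072]))"
```

```text
t: 9.0
ee_pos: [0.5742, 0.2273, 0.1556]
eef_rot: [0.069, 0.998, -0.001, 0.001]
wrist_force: [1.0, -0.5, 0.6]
gripper_width: 0.085
finger_force: 0.0
t: 9.5
ee_pos: [0.5701, 0.2249, 0.0495]
eef_rot: [0.07, 0.998, -0.003, -0.004]
wrist_force: [-1.1, 0.3, -0.6]
gripper_width: 0.0851
finger_force: 0.0
[-0.27  0.24 -0.39]
```

```bash
python3 -m jog '[{"claw":5.5,"x":-0.1,"y":0,"z":-0.3,"wx":0,"wy":0,"wz":0},{"claw":3,"x":-0.1,"y":0,"z":-0.3,"wx":0,"wy":0,"wz":0},{"claw":3,"x":-0.1,"y":0,"z":-0.3,"wx":0,"wy":0,"wz":0},{"claw":3,"x":-0.1,"y":0,"z":-0.3,"wx":0,"wy":0,"wz":0},{"claw":3,"x":-0.1,"y":0,"z":-0.3,"wx":0,"wy":0,"wz":0}]' 40
python3 -m jog '[{"claw":3,"x":0,"y":0,"z":0,"wx":0,"wy":0,"wz":0},{"claw":3,"x":0,"y":0,"z":0,"wx":0,"wy":0,"wz":0}]'
```

```text
t: 10.0
ee_pos: [0.5746, 0.2271, 0.0602]
eef_rot: [0.069, 0.998, 0.0, 0.002]
wrist_force: [0.8, 1.6, 6.0]
gripper_width: 0.0517
finger_force: 41.4
t: 10.2
ee_pos: [0.5745, 0.2271, 0.0602]
eef_rot: [0.069, 0.998, 0.0, 0.002]
wrist_force: [1.0, 0.9, 5.9]
gripper_width: 0.0516
finger_force: 41.4
```

The opening reads 51.6 mm against 47 mm expected, with a 6 N upward force, so I'll look before lifting.

```bash
python3 - <<'E'
from h import *
import cv2
w=env.snapshot("wrist");s=env.snapshot("side")
cv2.imwrite("pics/j1.png",np.hstack([cv2.resize(w[150:400,170:490],(400,312)),cv2.resize(s[205:325,250:400],(390,312),interpolation=2)]))
E
```

```text
(no output)
```

View pics/j1.png

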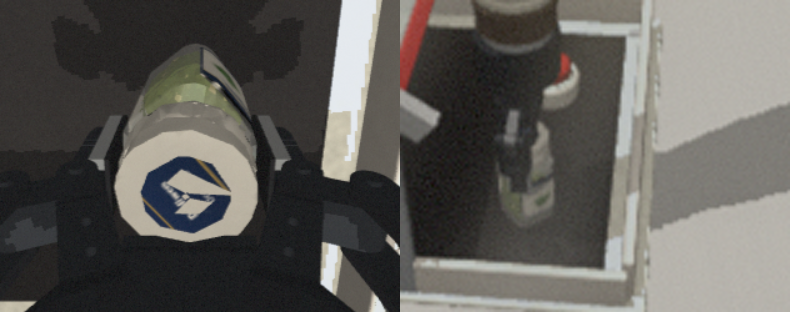

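The jar is upright and squarely between the pads, so I'm lifting it.

```bash
python3 -m jog '[{"claw":3,"x":0,"y":0,"z":-0.5,"wx":0,"wy":0,"wz":0},{"claw":3,"x":0,"y":0,"z":-2,"wx":0,"wy":0,"wz":0},{"claw":3,"x":0,"y":0,"z":-4.5,"wx":0,"wy":0,"wz":0},{"claw":3,"x":0,"y":0,"z":-7.5,"wx":0,"wy":0,"wz":0},{"claw":3,"x":0,"y":0,"z":-10.5,"wx":0,"wy":0,"wz":0}]'
```

```text
t: 10.8
ee_pos: [0.5717, 0.2258, 0.163]
eef_rot: [0.069, 0.998, -0.002, -0.001]
wrist_force: [0.3, -0.7, -0.2]
gripper_width: 0.0518
finger_force: 42.0
```

```bash
python3 -m jog '[{"claw":3,"x":1,"y":0,"z":0,"wx":0,"wy":0,"wz":0},{"claw":3,"x":4,"y":0,"z":-0.5,"wx":0,"wy":0,"wz":0},{"claw":3,"x":8,"y":0,"z":-1,"wx":0,"wy":0,"wz":0},{"claw":3,"x":12,"y":0,"z":-1,"wx":0,"wy":0,"wz":0},{"claw":3,"x":15,"y":0,"z":-1,"wx":0,"wy":0,"wz":0}]'; python3 -c "
from h import *
s=env.get_state();print(s['joint_positions'].round(2),toward([.47,-.30,.19],False),turn(172))"
```

```text
t: 11.3
ee_pos: [0.4203, 0.2463, 0.1713]
eef_rot: [0.069, 0.998, -0.002, -0.002]
wrist_force: [-0.0, 0.6, -1.3]
gripper_width: 0.0514
finger_force: 42.1
[ 0.53  0.26 -0.14  1.19 -0.    0.67] [-12.42 -53.44  -1.67] [-0.3 -0.2  0.1]
```

```bash
for i in 1 2; do python3 -m jog '[{"claw":3,"x":0,"y":-4,"z":0,"wx":0,"wy":0,"wz":0},{"claw":3,"x":0,"y":-8.5,"z":0,"wx":0,"wy":0,"wz":0},{"claw":3,"x":0,"y":-13,"z":0,"wx":0,"wy":0,"wz":0},{"claw":3,"x":0,"y":-17.5,"z":0,"wx":0,"wy":0,"wz":0},{"claw":3,"x":0,"y":-21,"z":0,"wx":0,"wy":0,"wz":0}]' | tail -2; done
python3 -m jog '[{"claw":3,"x":-3,"y":-3,"z":0,"wx":0,"wy":0,"wz":0},{"claw":3,"x":-6,"y":-6,"z":0,"wx":0,"wy":0,"wz":0},{"claw":3,"x":-9.5,"y":-9,"z":0,"wx":0,"wy":0,"wz":0},{"claw":3,"x":-12.4,"y":-11.4,"z":0,"wx":0,"wy":0,"wz":0},{"claw":3,"x":-12.4,"y":-11.4,"z":0,"wx":0,"wy":0,"wz":0}]'
python3 -c "
from h import *
print(toward([.47,-.30,.0625],False),turn(172))"
```

```text
gripper_width: 0.0516
finger_force: 42.2
gripper_width: 0.0518
finger_force: 42.2
t: 12.8
ee_pos: [0.4749, -0.3017, 0.1714]
eef_rot: [0.07, 0.998, -0.001, -0.001]
wrist_force: [-0.6, 1.6, -1.1]
gripper_width: 0.0514
finger_force: 42.2
[ 0.49  0.13 10.89] [-0.2 -0.1 -0. ]
```

```bash
python3 -m jog '[{"claw":3,"x":0,"y":0,"z":3,"wx":0,"wy":0,"wz":0},{"claw":3,"x":0,"y":0,"z":6,"wx":0,"wy":0,"wz":0},{"claw":3,"x":0,"y":0,"z":8.5,"wx":0,"wy":0,"wz":0},{"claw":3,"x":0,"y":0,"z":10,"wx":0,"wy":0,"wz":0},{"claw":3,"x":0,"y":0,"z":10,"wx":0,"wy":0,"wz":0}]'
python3 -m jog '[{"claw":3,"x":0,"y":0,"z":0.2,"wx":0,"wy":0,"wz":0},{"claw":3,"x":0,"y":0,"z":0.4,"wx":0,"wy":0,"wz":0},{"claw":3,"x":0,"y":0,"z":0.6,"wx":0,"wy":0,"wz":0},{"claw":3,"x":0,"y":0,"z":0.8,"wx":0,"wy":0,"wz":0},{"claw":3,"x":0,"y":0,"z":0.8,"wx":0,"wy":0,"wz":0}]'
```

```text
t: 13.3
ee_pos: [0.4696, -0.2966, 0.0703]
eef_rot: [0.069, 0.998, 0.001, -0.004]
wrist_force: [0.3, 0.9, -0.9]
gripper_width: 0.0515
finger_force: 42.2
t: 13.8
ee_pos: [0.4731, -0.2993, 0.0659]
eef_rot: [0.069, 0.998, -0.001, -0.0]
wrist_force: [0.2, 0.2, -1.1]
gripper_width: 0.0516
finger_force: 42.2
```

```bash
python3 - <<'E'
from h import *
import cv2
s=env.snapshot("side"); print(env.get_state()["wrist_force"].round(1),env.get_state()["ee_pos"])
cv2.imwrite("pics/p1.png",cv2.resize(s[100:260,180:400],(660,480),interpolation=2))
E
```

```text
[-0.7  0.7 -1.1] [ 0.47314575 -0.29927273  0.06597329]
```

View pics/p1.png

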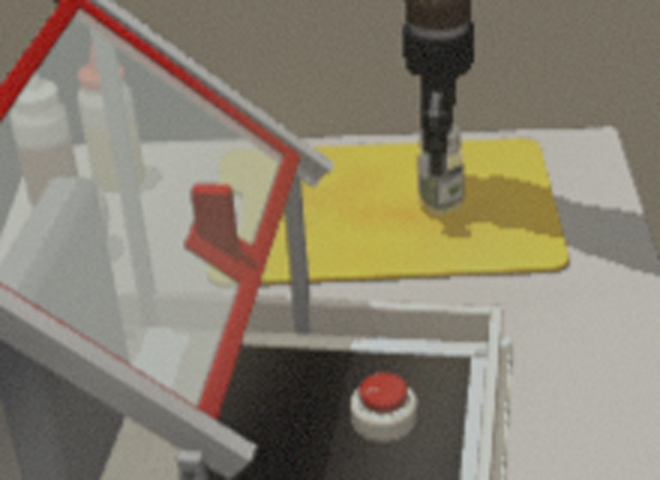

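The jar is upright over the board at about (440,190), the sash is up and the timer is standing. I'll lower until the board is touched.

```bash
python3 -m jog '[{"claw":3,"x":0,"y":0,"z":0.15,"wx":0,"wy":0,"wz":0},{"claw":3,"x":0,"y":0,"z":0.3,"wx":0,"wy":0,"wz":0},{"claw":3,"x":0,"y":0,"z":0.3,"wx":0,"wy":0,"wz":0}]'
python3 -m jog '[{"claw":3,"x":0,"y":0,"z":0.1,"wx":0,"wy":0,"wz":0},{"claw":3,"x":0,"y":0,"z":0.2,"wx":0,"wy":0,"wz":0},{"claw":3,"x":0,"y":0,"z":0.2,"wx":0,"wy":0,"wz":0}]'
```

```text
t: 14.15
ee_pos: [0.4732, -0.2994, 0.0628]
eef_rot: [0.069, 0.998, -0.001, -0.0]
wrist_force: [0.5, 0.0, -1.8]
gripper_width: 0.0516
finger_force: 42.3
t: 14.45
ee_pos: [0.4741, -0.2995, 0.0626]
eef_rot: [0.069, 0.998, -0.002, 0.001]
wrist_force: [-0.6, 2.3, 7.6]
gripper_width: 0.0517
finger_force: 43.0
```

```bash
python3 -m jog '[{"claw":5.3,"x":0,"y":0,"z":-0.1,"wx":0,"wy":0,"wz":0},{"claw":6,"x":0,"y":0,"z":-0.1,"wx":0,"wy":0,"wz":0},{"claw":7,"x":0,"y":0,"z":-0.1,"wx":0,"wy":0,"wz":0},{"claw":8.5,"x":0,"y":0,"z":-0.1,"wx":0,"wy":0,"wz":0},{"claw":8.5,"x":0,"y":0,"z":-0.1,"wx":0,"wy":0,"wz":0}]'
python3 -m jog '[{"claw":8.5,"x":0,"y":0,"z":-1,"wx":0,"wy":0,"wz":0},{"claw":8.5,"x":0,"y":0,"z":-4,"wx":0,"wy":0,"wz":0},{"claw":8.5,"x":0,"y":0,"z":-8,"wx":0,"wy":0,"wz":0},{"claw":8.5,"x":0,"y":0,"z":-12,"wx":0,"wy":0,"wz":0},{"claw":8.5,"x":0,"y":0,"z":-15,"wx":0,"wy":0,"wz":0}]'
python3 -m jog '[{"claw":8.5,"x":0,"y":0,"z":0,"wx":0,"wy":0,"wz":0},{"claw":8.5,"x":0,"y":0,"z":0,"wx":0,"wy":0,"wz":0}]'|tail -3
python3 - <<'E'
from h import *
import cv2
s=env.snapshot("side"); w=env.snapshot("wrist")
cv2.imwrite("pics/p2.png",np.hstack([cv2.resize(s,(400,250)),cv2.resize(w,(400,250))]))
E
```

```text
t: 14.95
ee_pos: [0.473, -0.2992, 0.0615]
eef_rot: [0.069, 0.998, -0.001, -0.001]
wrist_force: [0.2, 0.5, -0.2]
gripper_width: 0.0848
finger_force: 0.0
t: 15.45
ee_pos: [0.4739, -0.2993, 0.2154]
eef_rot: [0.069, 0.998, -0.002, 0.001]
wrist_force: [0.7, -0.0, -0.3]
gripper_width: 0.0846
finger_force: 0.0
wrist_force: [0.1, -0.2, -0.1]
gripper_width: 0.0853
finger_force: 0.0
```

View pics/p2.png

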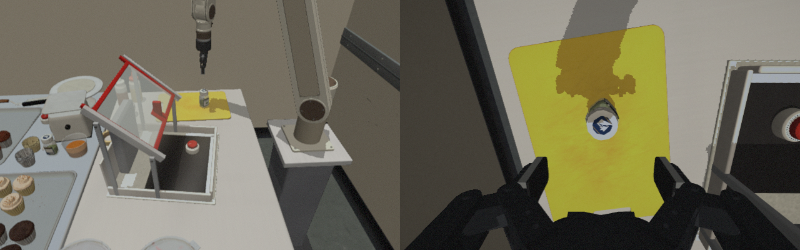

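The jar stands on the board, at (204,97) in the side half and (603,126) in the wrist half. The sash is up, the timer is in the case and the gripper is clear.

```bash
python3 -c "
from rig import env
print(env.finish_job())"
```

```text
the job is handed in; nothing more can be done
None
```

The job is handed in at about 16 s on the robot's clock: the sash was slid up about 0.24 m and stays up by itself, the herb jar stands upright on the yellow board, and the timer still stands in the case.

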